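# Close the solvent can with its spring-loaded bayonet stopper

### The arm

A 6-joint arm with a two-finger parallel gripper is mounted at the origin on the work surface. World frame = base frame: x ahead of the robot, y to its left, z up, the work surface at z = 0. Lengths are in mm, angles in rad, forces in N, time in s.
With the tool pointing down it reaches from about 225 to 725 mm from the base axis. Payload 3.1 kg.
Tool frame: the origin (TCP) lies between the finger pads, 19 mm behind the fingertips; this is the grasp point; z points along the fingers, y is the line along which they close (so a half turn about z gives the same grasp; the last joint's range is limited). The gripper opens to 85 mm and grips with 20 to 120 N. Pads are 22 mm wide; open, the fingers measure 114 mm over their backs; the gripper's body (76 mm by 85 mm) begins 54 mm behind the grasp point. The pads swing forward as they close: fully open they stand 13 mm farther back than shut.
Start: joints at [1.03, 0.048, 0.099, 1.622, 0, 1.443], TCP at [210.623, 480.89, 250.012] pointing down, gripper open.
Joint ranges: [-2.91, 2.91], [-0.99, 1.94], [-1.21, 1.42], [-2.12, 2.29], [-1.49, 1.47], [-3.14, 3.14]. Speed limits (rad/s): [2.79, 2.79, 3.14, 3.14, 3.14, 3.14].

### API

Orientations are given as a rotation vector (axis times angle).
In Python, from station import r gives the robot as it stands.
- The arm moves only by the shell command python3 -m handwheel 'ROWS' [OPENING]. ROWS is JSON, a list of rows, each an object of numbers: "dx", "dy", "dz": the shift along the tool's x, y, z as a fraction of full scale; "wx", "wy", "wz": the turn, a rotation vector about the tool's x, y, z as a fraction of full scale. In form: [{"dx": .., "dy": .., "dz": .., "wx": .., "wy": .., "wz": ..}, ...]. A call has 1 to 8 rows; each row is the pose to reach, as a shift and turn from the pose commanded when the call began, along the tool's axes at that moment, turning the shorter way round; what a row does not reach only later rows make up. Full scale, the value 1, is 0.2 m for a shift and 180 degrees for a turn. A row lasts 1/8 s, in which the tool goes at most 62.5 mm and 10.7 degrees, less where a joint would pass 70% of its speed; a pose out of reach is approached as far as the arm can. A call with a number of a shift or a turn outside -1 to 1 is refused whole. A call with a gripper value outside its range is refused whole. OPENING is the opening, from 0 (shut) to 1 (fully open), set as the call begins (- or left out, the last holds). The fingers move at their own pace and stop on an object; the grip force is fixed at half the most. Time passes only in rows, so rows that repeat a pose let the fingers close. It gives the time, the measured TCP pose, the force, the opening and the grip force at its end, in the units of the state.
- r.state(): the state, without advancing time (a new reading comes with each control period).
- r.grab_frame(name): name is "scene" or "top" or "wrist"; returns a dict with "img" (400x640x3 uint8, blue, green, red), "K" (3x3 intrinsics, pixels), "T" (4x4, takes a point from camera to world coordinates); the wrist camera has in their place "mount" (4x4, takes a point from camera to tool coordinates, whose origin is the TCP and whose axes are the flange's). Camera axes: x right, y down, z forward; pixel columns grow to the right and rows downward; lengths in mm; the calibration is good to about 2 mm. The wrist camera is an equidistant fisheye: a pixel r from the principal point sees the ray r / f radians off the axis. A picture is of the moment at which its call begins: read the wrist's pose just before it. There is no depth.
- r.job_done(): hands the job in; it is judged then, once.
Trained networks look in a picture, given as the dict that the camera call returned (one of the last four; its "shot" number tells which), for a name from the list of things; names that differ only in an ending like _2 or _b are one class to them, and where a whole thing is asked for, a point or a joint stands for the part that bears it (a point fixed in the world has none). Each returns a list of dicts, best first, with "conf" (0 to 1); they miss things now and then, are a little off and sometimes report something else, mostly with a low value. They report only what shows in the picture. A call takes as long as a camera call. They do not tell look-alikes from the thing itself.
- r.recognise(name, picture): "rect" ([left, top, right, bottom] in pixels, round what is visible of it).
- r.cut_out(name, picture): "pixels" (400x640 bool, what is visible of it) and "rect" ([left, top, right, bottom] in pixels, round what is visible of it).
The state is a dict: "t": time; "q": joint angles; "qvel": joint speeds; "effort": joint torques, N m; "ee_pos": TCP position; "tool_rot": TCP orientation; "force": force on the tool from outside, world axes, zero at the start; "torque": the same for the moment, N m; "width": opening from 0.0 (shut) to 1.0 (fully open); "gripper_force": force on a finger pad.
Only numpy, scipy, OpenCV 4.12 (cv2) and the standard library are available. Lean on these libraries where they do the work, as an engineer would, in place of code of your own. Each camera call takes 0.05 s, during which the arm holds its last target. There are 200 camera calls.

### The job

Take the orange-handled stopper out of the tin lid and set it into the neck of the red solvent can with its two lugs going down through the two notches. Push it in against the spring and turn it a quarter turn clockwise (seen from above) as far as it goes, then hold it there, as it springs back if let go: the program finishes while the gripper still grips the stopper, seated and turned. Leave the bottle, the jar and the screwdriver alone.

Things in the scene. Friction and masses are not known exactly. Their poses are not given: they have to be found in the camera images.
- stopper: Loose stopper, 83 mm tall, 0.15 kg, upright in the tin lid (floor 4 mm thick). Origin: centre of its foot; z up its axis. Black plug, radius 15 mm at the foot, 18 mm from height 25 to 41; head disc, radius 27 mm, height 41 to 47, yellow marks over the lugs; orange grip bar 52 mm long on x, 14 mm thick on y, height 47 to 83. A half turn about z gives the same stopper.
- stopper_grip (a point): Point on the stopper's axis 71 mm above its foot, in the grip bar: where to put the TCP, fingers closing along the stopper's y on the 14 mm thickness.
- can: Red solvent can, radius 60 mm, yellow band, upright and fixed on a 150 mm square plywood foot board. Origin: centre of the board's underside, z up the neck's axis. Dark neck, outer radius 34 mm, rim at 150 mm. Lugs clear the flange and can turn when the stopper's foot is 113 mm or less above this origin; its head meets the rim at 109 mm: aim at 111 mm, then turn.
- mouth (a point): Centre of the opening, at the rim's top, 150 mm above the can's origin, same axes. The aluminium flange is 6 mm thick with a hole of radius 20 mm and two notches 13 mm wide, reaching 28 mm from the axis, at +x and -x, yellow marks outside them. Below it lugs turn clockwise (from above) a quarter turn to a stop, ending along y; the other way is blocked.
- tin: Shallow round brass-coloured tin lid, radius 60 mm, rim 12 mm high, fixed to the bench; the stopper stands in it at the start. Origin: centre of its underside.
- can_spring (a joint): Travel (m) of the sprung seat in the neck: 0 at rest, grows as the stopper's foot presses it down. The foot meets it 119 mm above the can's origin. It pushes back with 3 N at 0, 6.6 N at 0.006 (lugs just clear of the flange, or resting up against it once turned), 9 N at 0.010 (head on the rim).
- can_twist (a joint): Angle (rad) of the sprung catch below the flange that the lugs push round as the stopper turns clockwise: 0 at rest, 1.45 at the stop, the stopper then having turned about 1.56. It resists with 0.08 N m at 0 and 0.23 N m at the stop, plus friction.
- bottle: Bystander: clear plastic bottle with white cap, radius 32 mm, 170 mm tall, loose, standing. Origin: centre of its underside.
- jar: Bystander: amber glass jar with black cap, radius 30 mm, 60 mm tall, loose, standing. Origin: centre of its underside.
- screwdriver: Bystander: screwdriver with a red handle, lying loose on the bench along its x.
- lugs (a point): On the stopper's axis, 28 mm above its foot, same axes: level of the two steel lugs, which stick out of the plug along +x and -x (in line with the grip bar) to 26 mm from the axis; each is 8 mm wide (y) and 6 mm tall.
Not all that is in view belongs to the job. Of the things like the stopper, leave any that is green; of the rest the larger one is meant. Several things look just like the can: the one meant starts nearest to the robot's base.

How it is judged (in metres and radians):
On the way, in this order (a step that is already met when the one before it is completed fails the run):
1. the stopper is picked up, gripped clear of the tin lid (horizontal distance between stopper and tin above 0.08 m and height (world z) of stopper above 0.03 m and contact force between the fingers and stopper above 2 N), for 0.1 s.
2. the lugs are pushed through the notches, against the spring, not yet turned (value of joint can_spring above 0.005 m and horizontal distance between stopper and can below 0.006 m and angle between the x axis of stopper and the x axis of can, either way round below 0.35 rad), for 0.05 s.
At the end, for the whole second after the job is handed in: Stopper in the neck within 6 mm and 0.12 rad of its axis, foot at most 115 mm above the can's origin, seat pressed 4.5 mm or more, catch turned beyond 1.25 rad, lugs within 0.3 rad of the can's y axis, at rest, still gripped by the fingers (over 2 N) (value of joint can_spring above 0.0045 m and value of joint can_twist above 1.25 rad and angle between the x axis of stopper and the y axis of can, either way round below 0.3 rad and horizontal distance between stopper and can below 0.006 m and z of stopper in the frame of can below 0.115 m and angle between stopper's own z axis and vertical below 0.12 rad and linear speed of stopper below 0.02 m/s and contact force between the fingers and stopper above 2 N); the arm keeps its last pose, push and grip.
It fails at once if the bottle, jar or screwdriver is moved by more than 30 mm (distance of any of bottle, jar, screwdriver from where it was at the start of the episode above 0.03 m).
It fails at once if the bottle or jar is tipped over (angle between any of bottle, jar's own z axis and vertical above 0.5 rad).
It also fails if it takes over 45 s, if anything falls off the work surface, if the arm or the gripper's body presses on something with over 40 N, if the wrist force passes 120 N, or if a joint passes its speed limit or range.

## Working session

There is one attempt and no reset: what is moved stays moved. The work goes in short steps, Python scripts to look and compute and a shell command to move; the robot and the scene stay as the last step left them, time stands still between calls to the robot, and variables do not carry over. Pictures are saved under pics/ and viewed, at most 10 in all, crops included, and the job is handed in when it is done.

```bash
mkdir -p pics; ls; cat > h.py <<'E'
import numpy as np, cv2
from station import r
from scipy.spatial.transform import Rotation as R
def ray(fr,uv,pose=None):
    K=fr["K"]; u=(np.array(uv,float)-[K[0][2],K[1][2]])
    if "T" in fr:
        T=np.array(fr["T"]); d=np.array([u[0]/K[0][0],u[1]/K[1][1],1])
    else:
        P=np.eye(4);P[:3,:3]=R.from_rotvec(pose["tool_rot"]).as_matrix();P[:3,3]=pose["ee_pos"]
        T=P@np.array(fr["mount"]); a=np.array([u[0]/K[0][0],u[1]/K[1][1]]);th=np.linalg.norm(a)
        d=np.array([*(a/max(th,1e-9)*np.sin(th)),np.cos(th)])
    d=T[:3,:3]@d
    return T[:3,3],d/np.linalg.norm(d)
def atz(fr,uv,z,pose=None):
    o,d=ray(fr,uv,pose); return o+d*(z-o[2])/d[2]
def proj(fr,p,pose=None):
    K=np.array(fr["K"])
    if "T" in fr: T=np.array(fr["T"])
    else:
        P=np.eye(4);P[:3,:3]=R.from_rotvec(pose["tool_rot"]).as_matrix();P[:3,3]=pose["ee_pos"]
        T=P@np.array(fr["mount"])
    c=np.linalg.inv(T)@np.array([*p,1]);c=c[:3]
    if "T" in fr: a=c[:2]/c[2]
    else:
        n=np.linalg.norm(c[:2]); a=c[:2]/max(n,1e-9)*np.arctan2(n,c[2])
    return np.array([K[0,0]*a[0]+K[0,2],K[1,1]*a[1]+K[1,2]])
def tri(rays):
    A=np.zeros((3,3));b=np.zeros(3)
    for o,d in rays:
        M=np.eye(3)-np.outer(d,d);A+=M;b+=M@o
    p=np.linalg.solve(A,b); return p,[np.linalg.norm((np.eye(3)-np.outer(d,d))@(p-o)) for o,d in rays]
E
python3 - <<'E'
from h import *
s=r.state();print({k:np.round(v,3).tolist() for k,v in s.items()})
for n in("scene","top"):
    f=r.grab_frame(n);cv2.imwrite(f"pics/{n}0.png",f["img"])
    print(n,np.round(f["K"],1).tolist(),np.round(f["T"],3).tolist())
    for k in("stopper","can","tin","bottle","jar","screwdriver"):
        print(k,[(np.round(x["rect"]).tolist(),round(x["conf"],2)) for x in r.recognise(k,f)])
E
```

```text
pics
{'t': 0.0, 'q': [1.03, 0.049, 0.098, 1.622, -0.0, 1.443], 'qvel': [0.001, 0.0, -0.001, -0.001, 0.0, -0.0], 'effort': [-0.0, -33.878, 32.002, 0.02, -0.0, 0.0], 'ee_pos': [210.343, 480.39, 248.821], 'tool_rot': [-0.644, -3.074, 0.004], 'force': [0.454, 0.249, 0.159], 'torque': [-0.018, 0.027, 0.011], 'gripper_force': 0.0, 'width': 1.004}
scene [[399.9, 0.0, 325.3], [0.0, 399.9, 197.2], [0.0, 0.0, 1.0]] [[0.384, 0.654, -0.652, 1265.773], [0.923, -0.277, 0.266, -142.392], [-0.006, -0.704, -0.71, 861.136], [0.0, 0.0, 0.0, 1.0]]
stopper [([190.0, 233.0, 213.0, 264.0], 0.79), ([231.0, 266.0, 253.0, 292.0], 0.76), ([178.0, 214.0, 190.0, 232.0], 0.63), ([397.0, 241.0, 418.0, 274.0], 0.54)]
can [([326.0, 149.0, 389.0, 218.0], 0.9), ([405.0, 122.0, 448.0, 188.0], 0.79), ([188.0, 236.0, 213.0, 259.0], 0.23)]
tin [([180.0, 238.0, 226.0, 279.0], 0.69)]
bottle [([278.0, 246.0, 306.0, 306.0], 0.65)]
jar [([253.0, 184.0, 274.0, 214.0], 0.58)]
screwdriver [([390.0, 220.0, 420.0, 280.0], 0.67)]
top [[451.6, 0.0, 326.2], [0.0, 451.6, 188.1], [0.0, 0.0, 1.0]] [[-0.021, -0.997, 0.071, 482.743], [-1.0, 0.02, -0.004, 111.229], [0.003, -0.071, -0.997, 1470.885], [0.0, 0.0, 0.0, 1.0]]
stopper [([393.0, 146.0, 409.0, 164.0], 0.77), ([415.0, 186.0, 430.0, 203.0], 0.52), ([424.0, 227.0, 438.0, 241.0], 0.41)]
can [([240.0, 180.0, 307.0, 246.0], 0.91), ([164.0, 195.0, 230.0, 253.0], 0.76)]
tin [([401.0, 174.0, 438.0, 213.0], 0.92)]
bottle [([352.0, 120.0, 374.0, 146.0], 0.68)]
jar [([349.0, 231.0, 369.0, 249.0], 0.54)]
screwdriver [([263.0, 114.0, 272.0, 164.0], 0.75), ([414.0, 185.0, 429.0, 203.0], 0.56)]
```

```bash
python3 - <<'E'
import cv2
a=cv2.imread("pics/scene0.png")[100:320,150:470];b=cv2.imread("pics/top0.png")[90:270,150:470]
cv2.imwrite("pics/s1.png",cv2.resize(a,None,fx=2.5,fy=2.5,interpolation=2));cv2.imwrite("pics/t1.png",cv2.resize(b,None,fx=2.5,fy=2.5,interpolation=2))
E
```

```text
(no output)
```

View pics/s1.png

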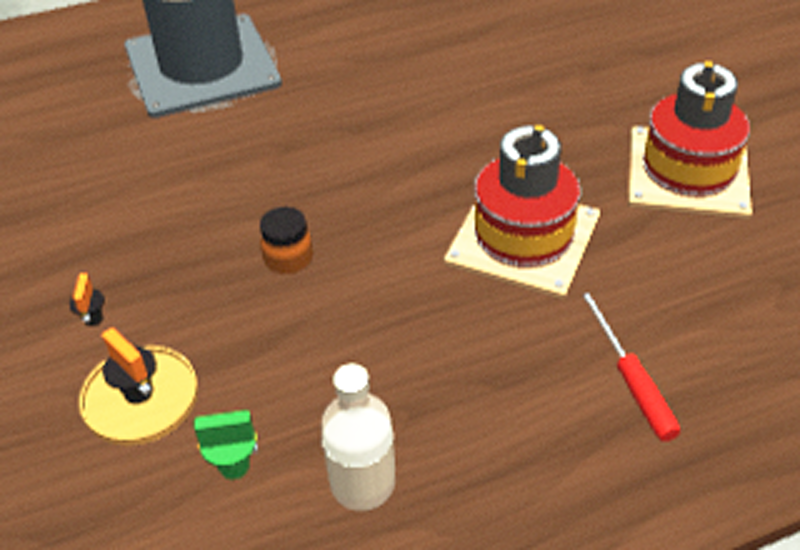

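View pics/t1.png

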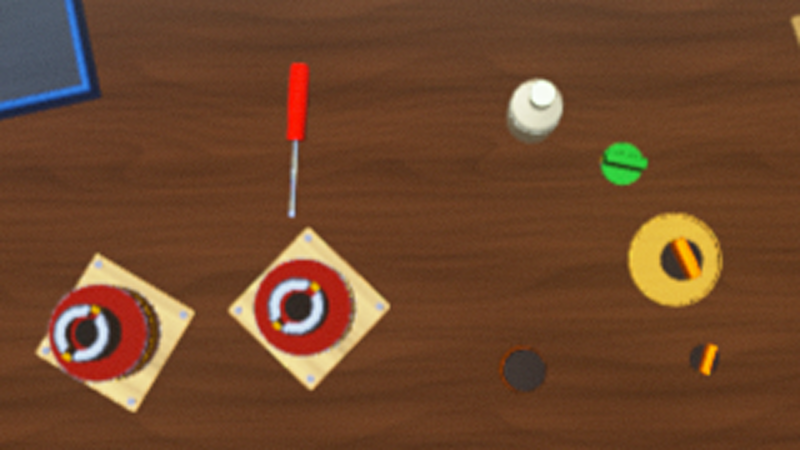

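The scene crop shows the orange stopper in the tin, with a small orange one and a green one as look-alikes, and two cans. In full top-image pixels: tin stopper about (422,193), small orange about (433,233), green about (399,155). The larger orange one is in the tin, so that's my choice. The cans are at (270,212) and (190,222); I'll get their distances to the base next.

```bash
cat >> h.py <<'E'
def look(name):
    s=r.state(); f=r.grab_frame(name); return f,(s if name=="wrist" else None)
def mask(img,kind):
    h=cv2.cvtColor(img,cv2.COLOR_BGR2HSV);H,S,V=h[...,0],h[...,1],h[...,2]
    if kind=="orange": return (H>5)&(H<22)&(S>190)&(V>150)
    if kind=="white": return (S<60)&(V>150)
    if kind=="yellow": return (H>18)&(H<28)&(S>190)&(V>150)
def cen(m,rect):
    l,t,R_,b=[int(v) for v in rect];n=np.zeros_like(m);n[max(t,0):b,max(l,0):R_]=m[max(t,0):b,max(l,0):R_]
    ys,xs=np.nonzero(n);return np.array([xs.mean(),ys.mean()]),len(xs),n
E
python3 - <<'E'
from h import *
S,_=look("scene");T,_=look("top")
# rough: stopper rect centres, rings
for nm,z,ru,rt in(("stopperbar",70,(190,233,213,250),(415,184,434,204)),("ringA",150,(345,149,376,175),(255,198,282,226)),("ringB",150,(418,122,448,146),(165,206,200,242))):
    k="orange" if "bar" in nm else "white"
    a,na,_=cen(mask(S["img"],k),ru);b,nb,_=cen(mask(T["img"],k),rt)
    p,e=tri([ray(S,a),ray(T,b)]);print(nm,a,na,b,nb,p.round(1),np.round(e,1),"dist",np.hypot(*p[:2]), atz(S,a,z).round(1),atz(T,b,z).round(1))
for nm,rt,z in(("tin",(401,174,438,213),8),("bottle",(352,120,374,146),100),("jar",(349,231,369,249),40),("green",(391,147,409,165),60),("small",(424,227,438,241),40)):
    print(nm,atz(T,((rt[0]+rt[2])/2,(rt[1]+rt[3])/2),z).round())
W,s=look("wrist");cv2.imwrite("pics/w0.png",W["img"]);print(np.round(W["K"],1).tolist(),np.round(W["mount"],3).tolist())
for k in("can","stopper"):print(k,[(np.round(x["rect"]).tolist(),round(x["conf"],2)) for x in r.recognise(k,W)])
E
```

```text
stopperbar [200.10309278 242.98969072] 97 [424.56097561 192.63414634] 82 [ 562.9 -199.2   65.6] [1.8 1.8] dist 597.0902103859108 [ 567.4 -197.1   70. ] [ 562.4 -200.    70. ]
ringA [361.8375 157.425 ] 160 [267.79473684 211.92105263] 190 [510.6 277.1 150.7] [0.6 0.6] dist 580.9729821275653 [509.7 277.  150. ] [510.9 277.7 150. ]
ringB [433.25757576 131.31818182] 132 [181.26865672 223.11442786] 201 [482.9 529.1 149.1] [1.3 1.3] dist 716.3182732198478 [483.6 526.8 150. ] [483.5 530.1 150. ]
tin [ 563. -197.    8.]
bottle [748. -11. 100.]
jar [419.   5.  40.]
green [ 680. -129.   60.]
small [ 433. -222.   40.]
[[309.7, 0.0, 321.4], [0.0, 309.7, 200.1], [0.0, 0.0, 1.0]] [[-0.0, -0.955, -0.297, 76.663], [1.0, -0.0, -0.0, 0.675], [0.0, -0.297, 0.955, -123.469], [0.0, 0.0, 0.0, 1.0]]
can [([366.0, 275.0, 474.0, 394.0], 0.57), ([249.0, 337.0, 272.0, 353.0], 0.52)]
stopper []
```

View pics/w0.png

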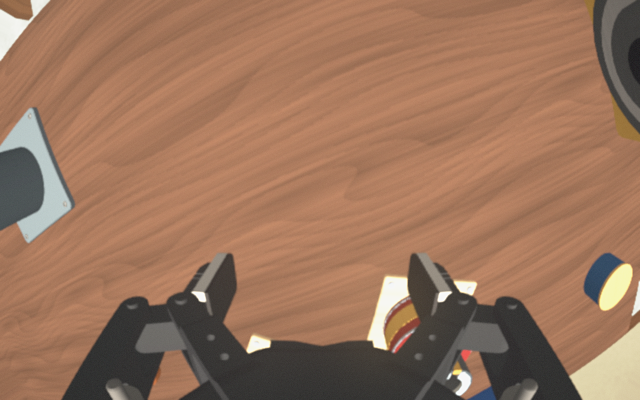

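The wrist view from the start pose shows mostly bare bench, with can A partly hidden behind the right finger near (410,320). Can A at (511,277) is 581 mm from the base and can B is 716 mm, so can A is meant. Now I move over the tin.

```bash
cat >> h.py <<'E'
def plan(p,yaw_deg):
    "p world target, yaw of tool x, tool down -> fractions"
    s=r.state();M=R.from_rotvec(s["tool_rot"]).as_matrix();y=np.radians(yaw_deg)
    d=M.T@(np.array(p)-s["ee_pos"])/200
    G=np.array([[np.cos(y),np.sin(y),0],[np.sin(y),-np.cos(y),0],[0,0,-1]]).T
    w=R.from_matrix(M.T@G).as_rotvec()/np.pi
    print("d",d.round(4),"w",w.round(4),"yawx now",round(float(np.degrees(np.arctan2(M[1,0],M[0,0]))),2),"pos",np.round(s["ee_pos"],1),"q6",s["q"][5].round(2))
E
python3 -m handwheel '[{"dx":-0.3,"dy":-0.24},{"dx":-0.6,"dy":-0.48},{"dx":-0.9,"dy":-0.73},{"dx":-0.99,"dy":-0.8},{"dx":-0.99,"dy":-0.8}]' && python3 -m handwheel '[{"dx":-0.3,"dy":-0.24},{"dx":-0.6,"dy":-0.48},{"dx":-0.9,"dy":-0.73},{"dx":-0.99,"dy":-0.8},{"dx":-0.99,"dy":-0.8}]' && python3 -m handwheel '[{"dx":-0.25,"dy":-0.2,"dz":0.05,"wz":-0.05},{"dx":-0.5,"dy":-0.4,"dz":0.1,"wz":-0.1},{"dx":-0.75,"dy":-0.6,"dz":0.15,"wz":-0.15},{"dx":-0.99,"dy":-0.8,"dz":0.2,"wz":-0.21},{"dx":-0.99,"dy":-0.8,"dz":0.2,"wz":-0.26},{"dx":-0.99,"dy":-0.8,"dz":0.2,"wz":-0.26}]'
python3 - <<'E'
from h import *
plan((563,-198,210),203)
W,s=look("wrist");cv2.imwrite("pics/w1.png",W["img"])
print([(np.round(x["rect"]).tolist(),round(x["conf"],2)) for x in r.recognise("stopper",W)],proj(W,(563,-198,70),s))
E
```

```text
d [-2.9756 -2.4027  0.2001] w [ 0.      0.     -0.2592] yawx now 156.35 pos [210.6 480.9 250. ] q6 1.44
[] [121.67259938 429.1581638 ]validation failed for argument at $[0]...
```

View pics/w1.png

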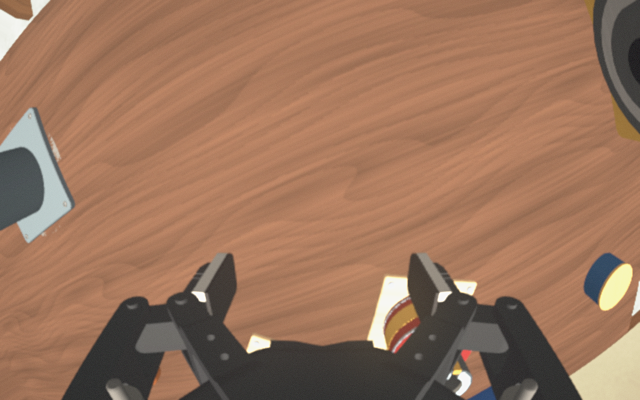

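The move was refused, so the picture is the same as before: every row needs all six keys.

```bash

python3 -m handwheel '[{"dx":-0.24,"dy":-0.19,"dz":0,"wx":0,"wy":0,"wz":0},{"dx":-0.48,"dy":-0.38,"dz":0,"wx":0,"wy":0,"wz":0},{"dx":-0.72,"dy":-0.57,"dz":0,"wx":0,"wy":0,"wz":0},{"dx":-0.99,"dy":-0.8,"dz":0,"wx":0,"wy":0,"wz":0},{"dx":-0.99,"dy":-0.8,"dz":0,"wx":0,"wy":0,"wz":0}]' && python3 -m handwheel '[{"dx":-0.24,"dy":-0.19,"dz":0,"wx":0,"wy":0,"wz":0},{"dx":-0.48,"dy":-0.38,"dz":0,"wx":0,"wy":0,"wz":0},{"dx":-0.72,"dy":-0.57,"dz":0,"wx":0,"wy":0,"wz":0},{"dx":-0.99,"dy":-0.8,"dz":0,"wx":0,"wy":0,"wz":0},{"dx":-0.99,"dy":-0.8,"dz":0,"wx":0,"wy":0,"wz":0}]' && python3 -m handwheel '[{"dx":-0.24,"dy":-0.2,"dz":0.05,"wx":0,"wy":0,"wz":-0.05},{"dx":-0.5,"dy":-0.4,"dz":0.1,"wx":0,"wy":0,"wz":-0.1},{"dx":-0.75,"dy":-0.6,"dz":0.15,"wx":0,"wy":0,"wz":-0.15},{"dx":-0.99,"dy":-0.8,"dz":0.2,"wx":0,"wy":0,"wz":-0.21},{"dx":-0.99,"dy":-0.8,"dz":0.2,"wx":0,"wy":0,"wz":-0.26},{"dx":-0.99,"dy":-0.8,"dz":0.2,"wx":0,"wy":0,"wz":-0.26}]'
python3 - <<'E'
from h import *
plan((563,-198,210),203)
W,s=look("wrist");cv2.imwrite("pics/w2.png",W["img"])
print([(np.round(x["rect"]).tolist(),round(x["conf"],2)) for x in r.recognise("stopper",W)],proj(W,(563,-198,70),s))
E
```

```text
t: 1.68
ee_pos: [329.2, 252.0, 250.2]
tool_rot: [0.653, 3.072, -0.0]
force: [-0.1, -0.1, -0.2]
width: 1.002
gripper_force: 0.0
t: 2.3
ee_pos: [446.2, 26.5, 249.6]
tool_rot: [-0.651, -3.073, 0.0]
force: [-1.2, -0.0, 1.1]
width: 0.998
gripper_force: 0.0
t: 3.05
ee_pos: [562.6, -196.1, 209.0]
tool_rot: [0.628, -3.077, -0.003]
force: [0.2, 0.5, -0.0]
width: 1.0
gripper_force: 0.0
d [ 0.0017 -0.0097 -0.0052] w [ 0.0007 -0.0003  0.0004] yawx now -156.92 pos [ 562.6 -196.1  209. ] q6 -0.85
[([290.0, 155.0, 350.0, 226.0], 0.84), ([326.0, 35.0, 365.0, 72.0], 0.74), ([311.0, 277.0, 359.0, 337.0], 0.58)] [317.70134454 193.73908413]
```

View pics/w2.png

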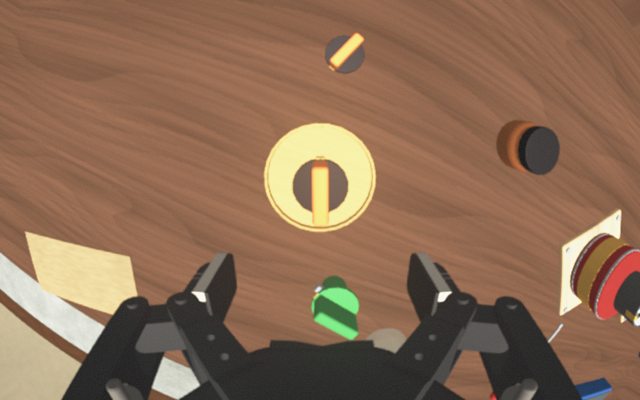

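The wrist view shows the tin at (320,177) with the orange stopper in it at (320,190), its bar already along the image's vertical. The green one is at (336,308) and the small orange one at (346,52). I'll take two shifted views to triangulate.

```bash
cat >> h.py <<'E'
def bar(W,s,z=83,show=None):
    c=r.cut_out("stopper",W); m=None
    q=proj(W,show,s) if show is not None else None
    c=min(c,key=lambda x:np.hypot(*(np.array([(x["rect"][0]+x["rect"][2])/2,(x["rect"][1]+x["rect"][3])/2])-q)))
    h=cv2.cvtColor(W["img"],cv2.COLOR_BGR2HSV);
    k=cv2.dilate(c["pixels"].astype(np.uint8),np.ones((5,5)))>0
    m=k&(h[...,2]>235)&(h[...,1]>90)&(h[...,0]>8)&(h[...,0]<30)
    n,l,st,ce=cv2.connectedComponentsWithStats(m.astype(np.uint8));i=1+np.argmax(st[1:,4])
    cs,_=cv2.findContours((l==i).astype(np.uint8),0,2);rc=cv2.minAreaRect(cs[0])
    P=cv2.boxPoints(rc);w=np.array([atz(W,p,z,s) for p in P])
    e=[w[1]-w[0],w[2]-w[1]];L=max(e,key=np.linalg.norm)
    print("rect",np.round(rc[0],1),np.round(rc[1],1),"sizes",[round(float(np.linalg.norm(v)),1) for v in e],"yaw",round(float(np.degrees(np.arctan2(L[1],L[0]))%180),1),"ctr@z",w.mean(0).round(1))
    return np.array(rc[0])
E
python3 - <<'E'
from h import *
W,s=look("wrist");c=bar(W,s,show=(563,-198,70));np.save("a.npy",np.array(ray(W,c,s)))
print(W["img"][195,320],cv2.cvtColor(W["img"],cv2.COLOR_BGR2HSV)[195,320])
E
python3 -m handwheel '[{"dx":0.2,"dy":0.25,"dz":0,"wx":0,"wy":0,"wz":0},{"dx":0.3,"dy":0.4,"dz":0,"wx":0,"wy":0,"wz":0},{"dx":0.3,"dy":0.4,"dz":0,"wx":0,"wy":0,"wz":0},{"dx":0.3,"dy":0.4,"dz":0,"wx":0,"wy":0,"wz":0}]'
python3 - <<'E'
from h import *
W,s=look("wrist");c=bar(W,s,show=(563,-198,70))
p,e=tri([tuple(np.load("a.npy")),ray(W,c,s)]);print(p.round(1),np.round(e,1))
plan((*p[:2],140),203)
E
```

```text
rect [323.6 192.6] [44.  67.4] sizes [58.2, 36.5] yaw 175.8 ctr@z [ 557.9 -194.3   83. ]
[141 238 247] [ 27 109 247]
t: 3.75
ee_pos: [476.1, -146.7, 211.0]
tool_rot: [-0.631, 3.075, -0.003]
force: [0.3, -1.6, 0.1]
width: 0.999
gripper_force: 0.0
rect [235.8 256.7] [50.4 14.4] sizes [14.1, 53.1] yaw 23.9 ctr@z [ 562.1 -196.9   83. ]
[ 554.  -196.    94.4] [0.2 0.2]
d [-0.2605 -0.3757  0.3546] w [-0.0005  0.0004  0.0008] yawx now -156.85 pos [ 476.5 -147.3  210.7] q6 -0.84
```

```bash

python3 - <<'E'
from h import *
W,s=look("wrist");c=bar(W,s,show=(563,-198,70));np.save("a.npy",np.array(ray(W,c,s)))
E
python3 -m handwheel '[{"dx":0,"dy":-0.3,"dz":0,"wx":0,"wy":0,"wz":0},{"dx":0,"dy":-0.6,"dz":0,"wx":0,"wy":0,"wz":0},{"dx":0,"dy":-0.7,"dz":0,"wx":0,"wy":0,"wz":0},{"dx":0,"dy":-0.7,"dz":0,"wx":0,"wy":0,"wz":0},{"dx":0,"dy":-0.7,"dz":0,"wx":0,"wy":0,"wz":0}]'
python3 - <<'E'
from h import *
W,s=look("wrist");c=bar(W,s,show=(563,-198,70));l,t=(c-60).astype(int)
cv2.imwrite("pics/w3.png",cv2.resize(W["img"][max(t,0):t+120,l:l+120],None,fx=4,fy=4))
p,e=tri([tuple(np.load("a.npy")),ray(W,c,s)]);print(p.round(1),np.round(e,1))
plan((562,-197,140),203.5)
E
```

```text
rect [236.3 257. ] [49.8 14.4] sizes [14.1, 52.4] yaw 23.8 ctr@z [ 562.2 -196.9   83. ]
t: 4.58
ee_pos: [530.5, -275.4, 209.9]
tool_rot: [0.63, -3.077, -0.001]
force: [-0.5, 0.7, 0.8]
width: 1.002
gripper_force: 0.0
rect [390.6 259.3] [24.7 50.7] sizes [53.3, 23.3] yaw 23.2 ctr@z [ 560.6 -191.    83. ]
[ 555.5 -196.2   92.5] [0.3 0.3]
d [-0.2979  0.2958  0.3519] w [ 0.      0.0001 -0.0016] yawx now -156.79 pos [ 530.5 -274.9  210.4] q6 -1.0
```

View pics/w3.png

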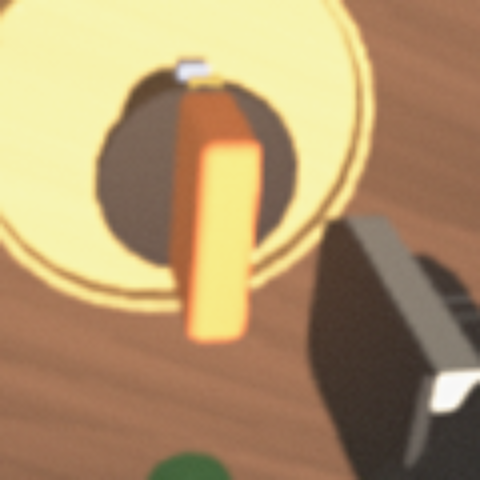

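The crop confirms the choice: orange bar, black head disc, lug and yellow mark at top, standing in the brass tin. The bar's top-face corners are at (202,143), (262,143), (245,340) and (188,342) in the crop, so its centre is at about (386,259.5) in the full image.

```bash
python3 - <<'E'
from h import *
W,s=look("wrist");c=(386.1,259.5)
p,e=tri([tuple(np.load("a.npy")),ray(W,c,s)]);print(p.round(1),np.round(e,1),atz(W,c,83,s),atz(W,c,87,s))
f=[atz(W,np.array([330,199])+np.array(q)/4,87,s) for q in((232,143),(216.5,341))];print(np.degrees(np.arctan2(*(f[1]-f[0])[1::-1])),np.linalg.norm(f[1]-f[0]))
plan((*p[:2],140),203.3)
E
```

```text
[ 559.8 -196.7   86. ] [0.5 0.5] [ 561.48880565 -195.13837288   83.        ] [ 559.87543982 -196.87262183   87.        ]
24.189859549647338 51.85684560700113
d [-0.2885  0.3013  0.3521] w [-0.      0.0001 -0.0005] yawx now -156.79 pos [ 530.5 -274.8  210.4] q6 -1.0
```

```bash

python3 -m handwheel '[{"dx":-0.14,"dy":0.15,"dz":0,"wx":0,"wy":0,"wz":-0.004},{"dx":-0.288,"dy":0.302,"dz":0,"wx":0,"wy":0,"wz":-0.004},{"dx":-0.288,"dy":0.302,"dz":0.2,"wx":0,"wy":0,"wz":-0.004},{"dx":-0.288,"dy":0.302,"dz":0.35,"wx":0,"wy":0,"wz":-0.004},{"dx":-0.288,"dy":0.302,"dz":0.5,"wx":0,"wy":0,"wz":-0.004},{"dx":-0.288,"dy":0.302,"dz":0.6,"wx":0,"wy":0,"wz":-0.004},{"dx":-0.288,"dy":0.302,"dz":0.677,"wx":0,"wy":0,"wz":-0.004},{"dx":-0.288,"dy":0.302,"dz":0.677,"wx":0,"wy":0,"wz":-0.004}]'
python3 - <<'E'
from h import *
plan((560,-197,75),203.9)
E
```

```text
t: 5.72
ee_pos: [558.8, -196.8, 73.4]
tool_rot: [0.65, -3.072, -0.003]
force: [-0.0, 0.4, -0.2]
width: 1.002
gripper_force: 0.0
d [-0.0052 -0.0036 -0.0078] w [ 0.0006 -0.0005  0.    ] yawx now -156.1 pos [ 558.8 -196.8   73.4] q6 -0.87
```

```bash

python3 -m handwheel '[{"dx":-0.005,"dy":0,"dz":-0.006,"wx":0,"wy":0,"wz":0},{"dx":-0.005,"dy":0,"dz":-0.006,"wx":0,"wy":0,"wz":0},{"dx":-0.005,"dy":0,"dz":-0.006,"wx":0,"wy":0,"wz":0},{"dx":-0.005,"dy":0,"dz":-0.006,"wx":0,"wy":0,"wz":0},{"dx":-0.005,"dy":0,"dz":-0.006,"wx":0,"wy":0,"wz":0},{"dx":-0.005,"dy":0,"dz":-0.006,"wx":0,"wy":0,"wz":0},{"dx":-0.005,"dy":0,"dz":-0.006,"wx":0,"wy":0,"wz":0}]' 0
python3 -m handwheel '[{"dx":0,"dy":0,"dz":-0.1,"wx":0,"wy":0,"wz":0},{"dx":0,"dy":0,"dz":-0.3,"wx":0,"wy":0,"wz":0},{"dx":0,"dy":0,"dz":-0.5,"wx":0,"wy":0,"wz":0},{"dx":0,"dy":0,"dz":-0.7,"wx":0,"wy":0,"wz":0},{"dx":0,"dy":0,"dz":-0.9,"wx":0,"wy":0,"wz":0},{"dx":0,"dy":0,"dz":-1,"wx":0,"wy":0,"wz":0},{"dx":0,"dy":0,"dz":-1,"wx":0,"wy":0,"wz":0}]'
python3 - <<'E'
from h import *
plan((400,60,275),220)
E
```

```text
t: 6.6
ee_pos: [561.1, -197.5, 76.4]
tool_rot: [-0.649, 3.073, -0.001]
force: [-0.3, -1.5, 3.5]
width: 0.156
gripper_force: 58.9
t: 7.48
ee_pos: [561.3, -197.5, 277.1]
tool_rot: [-0.649, 3.072, -0.002]
force: [-0.2, 0.3, -2.2]
width: 0.155
gripper_force: 58.6
d [0.2166 1.5039 0.0074] w [-0.0007  0.0005 -0.0896] yawx now -156.13 pos [ 561.3 -197.5  277.1] q6 -0.87
```

```bash

python3 -m handwheel '[{"dx":-0.03,"dy":0.15,"dz":0,"wx":0,"wy":0,"wz":-0.05},{"dx":-0.08,"dy":0.4,"dz":0,"wx":0,"wy":0,"wz":-0.1},{"dx":-0.13,"dy":0.65,"dz":0,"wx":0,"wy":0,"wz":-0.15},{"dx":-0.18,"dy":0.85,"dz":0,"wx":0,"wy":0,"wz":-0.2},{"dx":-0.2,"dy":1,"dz":0,"wx":0,"wy":0,"wz":-0.25},{"dx":-0.2,"dy":1,"dz":0,"wx":0,"wy":0,"wz":-0.3},{"dx":-0.2,"dy":1,"dz":0,"wx":0,"wy":0,"wz":-0.3}]'
python3 - <<'E'
from h import *
plan((446,339,275),316.5)
E
```

```text
t: 8.35
ee_pos: [515.4, 2.4, 273.5]
tool_rot: [1.971, -2.443, -0.004]
force: [0.1, -0.5, -1.8]
width: 0.153
gripper_force: 58.8
d [-1.5719  0.6943 -0.0054] w [ 0.0012  0.0005 -0.326 ] yawx now -102.18 pos [515.4   2.4 273.5] q6 -1.48
```

```bash

python3 -m handwheel '[{"dx":-0.2,"dy":0.09,"dz":0,"wx":0,"wy":0,"wz":-0.04},{"dx":-0.45,"dy":0.2,"dz":0,"wx":0,"wy":0,"wz":-0.09},{"dx":-0.7,"dy":0.31,"dz":0,"wx":0,"wy":0,"wz":-0.14},{"dx":-0.9,"dy":0.4,"dz":0,"wx":0,"wy":0,"wz":-0.19},{"dx":-1,"dy":0.44,"dz":0,"wx":0,"wy":0,"wz":-0.24},{"dx":-1,"dy":0.44,"dz":0,"wx":0,"wy":0,"wz":-0.29},{"dx":-1,"dy":0.44,"dz":0,"wx":0,"wy":0,"wz":-0.326},{"dx":-1,"dy":0.44,"dz":0,"wx":0,"wy":0,"wz":-0.326}]'
python3 - <<'E'
from h import *
plan((446,339,275),316.5)
E
```

```text
t: 9.35
ee_pos: [472.2, 215.4, 274.4]
tool_rot: [2.915, -1.168, -0.003]
force: [0.7, -0.3, -2.2]
width: 0.15
gripper_force: 58.8
d [-0.5215 -0.3564 -0.003 ] w [ 0.0007  0.0004 -0.001 ] yawx now -43.69 pos [472.2 215.4 274.4] q6 -2.08
```

```bash

python3 -m handwheel '[{"dx":-0.2,"dy":-0.13,"dz":0,"wx":0,"wy":0,"wz":0},{"dx":-0.4,"dy":-0.27,"dz":0,"wx":0,"wy":0,"wz":0},{"dx":-0.52,"dy":-0.35,"dz":0,"wx":0,"wy":0,"wz":0},{"dx":-0.52,"dy":-0.35,"dz":0,"wx":0,"wy":0,"wz":0},{"dx":-0.52,"dy":-0.35,"dz":0,"wx":0,"wy":0,"wz":0}]'
python3 - <<'E'
from h import *
W,s=look("wrist");cv2.imwrite("pics/w4.png",W["img"])
print(proj(W,(511,277,150),s),[(np.round(x["rect"]).tolist(),round(x["conf"],2)) for x in r.recognise("can",W)])
E
```

```text
t: 9.98
ee_pos: [445.2, 337.4, 275.2]
tool_rot: [2.916, -1.166, -0.0]
force: [-0.6, -0.1, -0.5]
width: 0.151
gripper_force: 58.9
[319.40041363  88.75126128] [([140.0, 179.0, 271.0, 313.0], 0.74), ([262.0, 37.0, 384.0, 158.0], 0.65)]
```

View pics/w4.png

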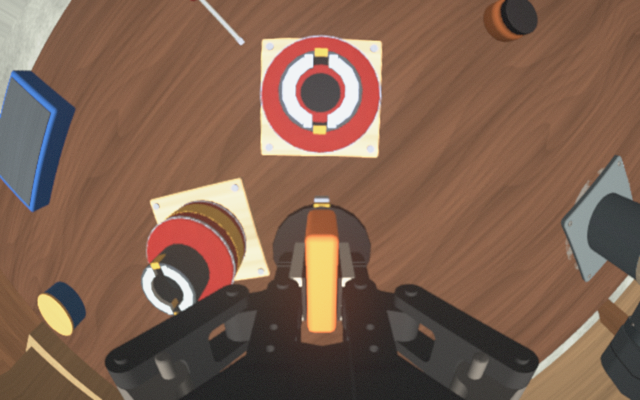

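The wrist view shows can A straight ahead, its ring centred at about (320,91) with yellow marks at (321,52) and (320,130), so its notches already run close to tool x. The held stopper is at the bottom, upright. I'll fit the ring here and from a shifted position.

```bash
cat >> h.py <<'E'
def ring(guess=(511,277,150)):
    W,s=look("wrist");q=proj(W,guess,s);h=cv2.cvtColor(W["img"],cv2.COLOR_BGR2HSV)
    w=(h[...,1]<50)&(h[...,2]>170);y=(h[...,0]>15)&(h[...,0]<32)&(h[...,1]>150)&(h[...,2]>150)
    yy,xx=np.mgrid[:400,:640];d=np.hypot(xx-q[0],yy-q[1])
    w&=d<46; y&=d<52
    pw=np.array(np.nonzero(w))[::-1].T; P=np.array([atz(W,p,150,s) for p in pw])[:,:2]
    c=P.mean(0)
    rr=np.hypot(*(P-c).T)
    n,l,st,ce=cv2.connectedComponentsWithStats(y.astype(np.uint8));idx=1+np.argsort(-st[1:,4])[:2]
    M=np.array([atz(W,ce[i],150,s) for i in idx])[:,:2];v=M[0]-M[1]
    pc=np.array(pw.mean(0));hull=cv2.fitEllipse(cv2.convexHull(pw.astype(np.float32)))
    he=atz(W,hull[0],150,s)
    mc=ce[idx].mean(0)
    print("ringmean",c.round(1),"hull",he[:2].round(1),"axes",np.round(hull[1],1),"r",np.percentile(rr,[2,98]).round(1),"marks",M.round(1).tolist(),"mid",M.mean(0).round(1),"sep",round(np.hypot(*v),1),"yaw",round(float(np.degrees(np.arctan2(v[1],v[0]))%180),2),st[idx,4])
    return ray(W,pc,s),ray(W,mc,s)
E
python3 - <<'E'
from h import *
a,b=ring();np.save("a.npy",np.array([a,b]))
E
python3 -m handwheel '[{"dx":-0.05,"dy":0.25,"dz":0,"wx":0,"wy":0,"wz":0},{"dx":-0.05,"dy":0.5,"dz":0,"wx":0,"wy":0,"wz":0},{"dx":-0.05,"dy":0.5,"dz":0,"wx":0,"wy":0,"wz":0},{"dx":-0.05,"dy":0.5,"dz":0,"wx":0,"wy":0,"wz":0}]'
python3 - <<'E'
from h import *
n=np.load("a.npy");a,b=ring()
for i,q in enumerate((a,b)):
    p,e=tri([tuple(n[i]),q]);print(p.round(1),np.round(e,1))
plan((511,277,260),316.5)
E
```

```text
t: 10.62
ee_pos: [369.6, 272.1, 276.3]
tool_rot: [-2.916, 1.165, -0.002]
force: [0.2, -0.0, -1.0]
width: 0.152
gripper_force: 59.2Traceback (most recent call last):
  File "<stdin>", line 2, in <module>
  File "h.py", line 71, in ring
    M=np.array([atz(W,ce[i],150,s) for i in idx])[:,:2];v=M[0]-M[1]
      ~~~~~~~~~~~~~~~~~~~~~~~~~~~~~~~~~~~~~~~~~~~^^^^^^
IndexError: too many indices for array: array is 1-dimensional, but 2 were indexed
Traceback (most recent call last):
  File "h.py", line 71, in ring
    M=np.array([atz(W,ce[i],150,s) for i in idx])[:,:2];v=M[0]-M[1]
                                                               ~^^^
IndexError: index 1 is out of bounds for axis 0 with size 1
```

```bash
python3 - <<'E'
from h import *
im=cv2.imread("pics/w4.png");h=cv2.cvtColor(im,cv2.COLOR_BGR2HSV);print(h[48:57:2,321].tolist(),h[124:136:2,320].tolist(),h[91,295].tolist())
E
sed -i 's/(h\[...,1\]>150)&(h\[...,2\]>150)$/(h[...,1]>110)\&(h[...,2]>130)/' h.py
python3 - <<'E'
from h import *
a,b=ring();np.save("a.npy",np.array([a,b]))
E
```

```text
[[17, 148, 236], [26, 133, 244], [25, 134, 244], [25, 135, 245], [20, 132, 178]] [[15, 55, 93], [23, 135, 241], [26, 128, 245], [26, 128, 245], [26, 132, 245], [13, 150, 229]] [168, 27, 208]
ringmean [509.4 276.3] hull [509.6 276.4] axes [64.7 90.6] r [19.5 36.1] marks [[487.5, 299.5], [531.8, 255.4]] mid [509.7 277.4] sep 62.5 yaw 135.13 [98 91]
```

```bash

python3 -m handwheel '[{"dx":0.05,"dy":-0.25,"dz":0,"wx":0,"wy":0,"wz":0},{"dx":0.05,"dy":-0.5,"dz":0,"wx":0,"wy":0,"wz":0},{"dx":0.05,"dy":-0.5,"dz":0,"wx":0,"wy":0,"wz":0},{"dx":0.05,"dy":-0.5,"dz":0,"wx":0,"wy":0,"wz":0}]'
python3 - <<'E'
from h import *
n=np.load("a.npy");a,b=ring()
for i,q in enumerate((a,b)):
    p,e=tri([tuple(n[i]),q]);print(p.round(1),np.round(e,1))
E
python3 -m handwheel '[{"dx":0.1,"dy":-0.25,"dz":0,"wx":0,"wy":0,"wz":0},{"dx":0.1,"dy":-0.45,"dz":0,"wx":0,"wy":0,"wz":0},{"dx":0.1,"dy":-0.45,"dz":0,"wx":0,"wy":0,"wz":0},{"dx":0.1,"dy":-0.45,"dz":0,"wx":0,"wy":0,"wz":0}]'
python3 - <<'E'
from h import *
n=np.load("a.npy");a,b=ring()
for i,q in enumerate((a,b)):
    p,e=tri([tuple(n[i]),q]);print(p.round(1),np.round(e,1))
plan((510,277,260),315.5)
E
```

```text
t: 11.22
ee_pos: [445.2, 338.4, 275.2]
tool_rot: [2.917, -1.162, -0.001]
force: [-0.2, 0.8, -1.0]
width: 0.153
gripper_force: 59.4
ringmean [509.7 277.6] hull [509.7 277.8] axes [77.4 78.6] r [20.  30.9] marks [[532.1, 255.6], [487.8, 299.5]] mid [509.9 277.6] sep 62.4 yaw 135.19 [112 112]
[510.  277.3 145.5] [0.4 0.4]
[509.8 277.7 148. ] [0.1 0.1]
t: 11.78
ee_pos: [520.8, 389.2, 277.0]
tool_rot: [-2.918, 1.163, -0.001]
force: [-0.1, -0.3, 0.5]
width: 0.151
gripper_force: 59.6
ringmean [510.6 277.9] hull [510.6 277.2] axes [67.5 92.2] r [19.8 34.4] marks [[532.1, 255.7], [487.7, 299.7]] mid [509.9 277.7] sep 62.4 yaw 135.24 [100  99]
[510.  277.1 145.7] [0.3 0.3]
[509.7 277.6 148.3] [0.1 0.1]
d [0.3467 0.444  0.0878] w [-0.0005 -0.0002  0.0058] yawx now -43.46 pos [520.7 389.1 277.6] q6 -1.84
```

```bash
python3 - <<'E'
from h import *
W,s=look("wrist");M=R.from_rotvec(s["tool_rot"]).as_matrix()
P=lambda v:proj(W,np.array(s["ee_pos"])+M@np.array(v,float),s).round(1)
for off in(70,71,72):
    z0=off
    print(off,"bar top front",P((26,0,z0-83)),"rear",P((-26,0,z0-83)),"disc front",P((27,0,z0-47)),"lug tip",P((26,0,z0-31)),"disc L",P((0,-27,z0-47)),P((0,27,z0-47)),"bar corner",P((26,-7,z0-83)),P((26,7,z0-83)))
im=W["img"][180:360,240:400];cv2.imwrite("pics/w5.png",cv2.resize(im,None,fx=3.3,fy=3.3,interpolation=2))
E
```

```text
70 bar top front [322.3 235.8] rear [322.2 335.9] disc front [322.1 204.6] lug tip [322.  197.2] disc L [271.4 252.7] [372.7 252.6] bar corner [304.3 235.8] [340.3 235.7]
71 bar top front [322.3 234.8] rear [322.2 334.5] disc front [322.1 204. ] lug tip [322.  196.7] disc L [271.7 251.8] [372.4 251.7] bar corner [304.5 234.7] [340.1 234.7]
72 bar top front [322.3 233.8] rear [322.2 333.1] disc front [322.1 203.4] lug tip [322.  196.2] disc L [272. 251.] [372.1 250.9] bar corner [304.6 233.7] [340.  233.7]
```

View pics/w5.png

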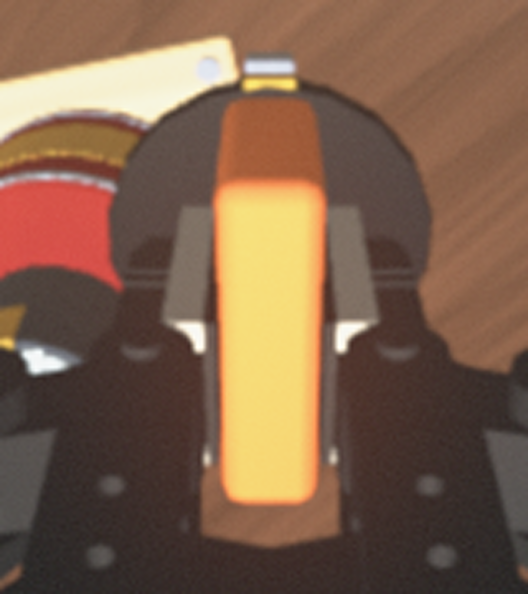

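The held bar's edges and lug tip match the projection of a stopper centred on the TCP, with the grip about 71 mm above the foot. The mouth is at (509.8,277.5), z about 149, notch yaw 135.2°. Next I go above it.

```bash
cat >> h.py <<'E'
def avg(n=6):
    p=[];f=[];t=[]
    for _ in range(n):
        s=r.state();p.append(s["ee_pos"]);f.append(s["force"]);t.append(R.from_rotvec(s["tool_rot"]).as_matrix()[:,0]);g=r.grab_frame("top")
    x=np.mean(t,0);print("avg pos",np.mean(p,0).round(2),"F",np.mean(f,0).round(1),"yawx",np.degrees(np.arctan2(x[1],x[0])).round(2),"torque",np.round(s["torque"],2),"t",s["t"],"grip",s["gripper_force"])
    return np.mean(p,0)
E
python3 -m handwheel '[{"dx":0.12,"dy":0.15,"dz":0,"wx":0,"wy":0,"wz":0},{"dx":0.24,"dy":0.3,"dz":0,"wx":0,"wy":0,"wz":0},{"dx":0.347,"dy":0.444,"dz":0.05,"wx":0,"wy":0,"wz":0.007},{"dx":0.347,"dy":0.444,"dz":0.1,"wx":0,"wy":0,"wz":0.007},{"dx":0.347,"dy":0.444,"dz":0.13,"wx":0,"wy":0,"wz":0.007},{"dx":0.347,"dy":0.444,"dz":0.13,"wx":0,"wy":0,"wz":0.007}]'
python3 - <<'E'
from h import *
avg();plan((509.8,277.5,225),315.2)
E
```

```text
t: 12.62
ee_pos: [510.2, 278.2, 249.5]
tool_rot: [2.906, -1.193, -0.001]
force: [0.5, 0.3, -0.7]
width: 0.155
gripper_force: 59.6
avg pos [510.65 278.32 249.94] F [ 0.2 -0.2 -1. ] yawx -44.65 torque [-0.02 -0.07 -0.05] t 12.875 grip 59.56820547580719
d [-0.0019  0.0062  0.1255] w [-0.0002 -0.0001  0.0007] yawx now -44.67 pos [510.9 278.1 250.1] q6 -1.98
```

```bash

python3 -m handwheel '[{"dx":0,"dy":0.006,"dz":0.03,"wx":0,"wy":0,"wz":0.001},{"dx":0,"dy":0.006,"dz":0.07,"wx":0,"wy":0,"wz":0.001},{"dx":0,"dy":0.006,"dz":0.11,"wx":0,"wy":0,"wz":0.001},{"dx":0,"dy":0.006,"dz":0.15,"wx":0,"wy":0,"wz":0.001},{"dx":0,"dy":0.006,"dz":0.18,"wx":0,"wy":0,"wz":0.001},{"dx":0,"dy":0.006,"dz":0.2,"wx":0,"wy":0,"wz":0.001},{"dx":0,"dy":0.006,"dz":0.2,"wx":0,"wy":0,"wz":0.001}]'
python3 - <<'E'
from h import *
avg()
E
```

```text
t: 13.8
ee_pos: [509.7, 276.6, 209.4]
tool_rot: [2.903, -1.199, -0.001]
force: [-0.4, 0.0, -0.1]
width: 0.153
gripper_force: 59.6
avg pos [509.99 276.76 210.02] F [-0.1 -0.2 -1.3] yawx -44.89 torque [ 0.02 -0.03 -0.01] t 14.05 grip 59.58444893360138
```

```bash

python3 -m handwheel '[{"dx":-0.002,"dy":-0.002,"dz":0.02,"wx":0,"wy":0,"wz":0},{"dx":-0.002,"dy":-0.002,"dz":0.04,"wx":0,"wy":0,"wz":0},{"dx":-0.002,"dy":-0.002,"dz":0.06,"wx":0,"wy":0,"wz":0},{"dx":-0.002,"dy":-0.002,"dz":0.075,"wx":0,"wy":0,"wz":0},{"dx":-0.002,"dy":-0.002,"dz":0.09,"wx":0,"wy":0,"wz":0},{"dx":-0.002,"dy":-0.002,"dz":0.09,"wx":0,"wy":0,"wz":0}]'
python3 - <<'E'
from h import *
avg()
E
```

```text
t: 14.85
ee_pos: [509.9, 277.3, 191.8]
tool_rot: [-2.904, 1.2, -0.0]
force: [-0.3, 0.7, -1.2]
width: 0.154
gripper_force: 59.7
avg pos [509.91 277.29 191.87] F [-0.2  0.3 -1.6] yawx -44.89 torque [-0.02  0.07 -0.03] t 15.1 grip 59.74309265613556
```

```bash

python3 -m handwheel '[{"dx":0,"dy":0,"dz":0.015,"wx":0,"wy":0,"wz":0},{"dx":0,"dy":0,"dz":0.03,"wx":0,"wy":0,"wz":0},{"dx":0,"dy":0,"dz":0.045,"wx":0,"wy":0,"wz":0},{"dx":0,"dy":0,"dz":0.045,"wx":0,"wy":0,"wz":0},{"dx":0,"dy":0,"dz":0.045,"wx":0,"wy":0,"wz":0}]'
python3 - <<'E'
from h import *
avg()
E
```

```text
t: 15.78
ee_pos: [510.2, 277.4, 184.1]
tool_rot: [-2.903, 1.199, -0.002]
force: [-1.6, -0.3, 6.3]
width: 0.154
gripper_force: 60.7
avg pos [510.15 277.39 184.15] F [-1.7 -0.6  5.8] yawx -44.89 torque [-0.26  0.43  0.02] t 16.025 grip 60.6617671251297
```

The spring pushes back with about 7.2 N, so the foot is near 112 mm and the lugs are through the notches. I press 1 mm more and turn clockwise.

```bash

python3 -m handwheel '[{"dx":0,"dy":0,"dz":0.006,"wx":0,"wy":0,"wz":0},{"dx":0,"dy":0,"dz":0.006,"wx":0,"wy":0,"wz":0.04},{"dx":0,"dy":0,"dz":0.006,"wx":0,"wy":0,"wz":0.08},{"dx":0,"dy":0,"dz":0.006,"wx":0,"wy":0,"wz":0.12},{"dx":0,"dy":0,"dz":0.006,"wx":0,"wy":0,"wz":0.16},{"dx":0,"dy":0,"dz":0.006,"wx":0,"wy":0,"wz":0.16}]'
python3 - <<'E'
from h import *
avg()
E
```

```text
t: 16.82
ee_pos: [510.0, 277.3, 183.0]
tool_rot: [-2.513, 1.884, -0.001]
force: [-2.1, -1.2, 6.8]
width: 0.153
gripper_force: 60.7
avg pos [510.01 277.32 183.01] F [-2.1 -1.   6.5] yawx -73.68 torque [-0.24  0.56  0.04] t 17.075 grip 60.710808634757996
```

```bash

python3 -m handwheel '[{"dx":0,"dy":0,"dz":0,"wx":0,"wy":0,"wz":0.05},{"dx":0,"dy":0,"dz":0,"wx":0,"wy":0,"wz":0.1},{"dx":0,"dy":0,"dz":0,"wx":0,"wy":0,"wz":0.15},{"dx":0,"dy":0,"dz":0,"wx":0,"wy":0,"wz":0.2},{"dx":0,"dy":0,"dz":0,"wx":0,"wy":0,"wz":0.25},{"dx":0,"dy":0,"dz":0,"wx":0,"wy":0,"wz":0.29},{"dx":0,"dy":0,"dz":0,"wx":0,"wy":0,"wz":0.29}]'
python3 - <<'E'
from h import *
avg()
W,s=look("wrist");cv2.imwrite("pics/w6.png",cv2.resize(W["img"][130:380,190:450],None,fx=2.3,fy=2.3))
E
```

```text
t: 18.0
ee_pos: [510.5, 277.4, 183.1]
tool_rot: [-1.428, 2.796, -0.001]
force: [-1.6, -0.6, 4.9]
width: 0.153
gripper_force: 60.6
avg pos [510.54 277.4  183.04] F [-1.2 -0.6  5.5] yawx -125.87 torque [-0.2   0.25  0.17] t 18.25 grip 60.639134645462036
```

View pics/w6.png

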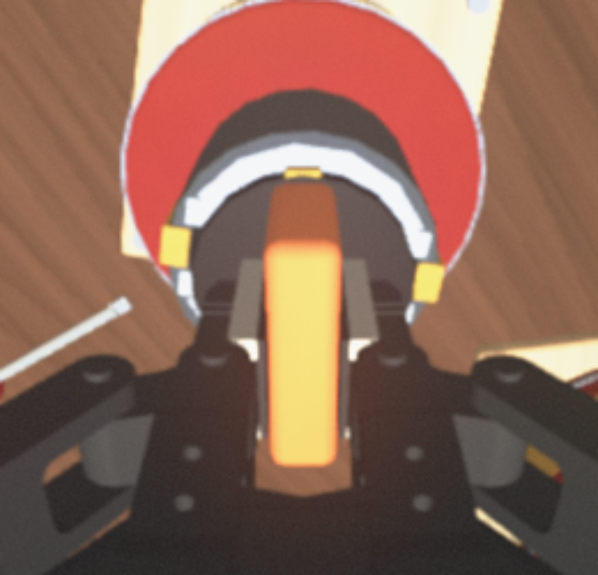

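The crop shows the stopper's mark at (303,173), the bar still in line with the gripper, and the neck's marks at (175,246) and (428,283): it has turned with the fingers by about 81°. I finish the turn to the stop.

```bash

python3 -m handwheel '[{"dx":-0.001,"dy":0,"dz":0,"wx":0,"wy":0,"wz":0.025},{"dx":-0.001,"dy":0,"dz":0,"wx":0,"wy":0,"wz":0.05},{"dx":-0.001,"dy":0,"dz":0,"wx":0,"wy":0,"wz":0.05},{"dx":-0.001,"dy":0,"dz":0,"wx":0,"wy":0,"wz":0.05},{"dx":-0.001,"dy":0,"dz":0,"wx":0,"wy":0,"wz":0.05}]'
python3 - <<'E'
from h import *
avg()
E
```

```text
t: 18.98
ee_pos: [510.6, 277.4, 183.0]
tool_rot: [-1.206, 2.898, -0.001]
force: [-0.7, -1.7, 5.9]
width: 0.154
gripper_force: 60.7
avg pos [510.63 277.42 183.02] F [-0.5 -1.4  5.9] yawx -134.82 torque [-0.3   0.22  0.39] t 19.225 grip 60.680962800979614
```

The torque rose to 0.39 N m after 90°, so it's at the stop, with the spring still pressed at about 7 N. I hand in.

```bash
python3 - <<'E'
from h import *
avg(8);print(r.job_done())
E
```

```text
avg pos [510.63 277.41 183.02] F [-0.9 -1.4  6. ] yawx -134.82 torque [-0.27  0.27  0.39] t 19.625 grip 60.68033695220947
the job is handed in; nothing more can be done
None
```

The stopper is in the red can's neck, pressed in against the spring and turned 90° clockwise to the stop, still gripped; the job is handed in at about 19.6 s, with no verdict returned.

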